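# Pair the casting flasks with their sprue bases

### The arm

A 7-joint arm with a two-finger parallel gripper is mounted at the origin on a cart in front of the work surface, level with it; the furniture and walls round the work are solid. World frame = base frame: x ahead of the robot, y to its left, z up, the work surface at z = 0. Lengths are in m, angles in rad, forces in N, time in s.
With the tool pointing down it reaches from about 0.425 to 0.925 m from the base axis. Payload 6.8 kg.
Tool frame: the origin (TCP) lies midway between the tips of the shut fingers; the grasp point (between the pads) lies 19 mm behind it; z points along the fingers, y is the line along which they close (so a half turn about z gives the same grasp; the last joint's range is limited). The gripper opens to 85 mm and grips with 20 to 120 N. Pads are 22 mm wide; open, the fingers measure 114 mm over their backs; the gripper's body (76 mm by 85 mm) begins 54 mm behind the grasp point. The pads swing forward as they close: fully open they stand 13 mm farther back than shut.
Start: joints at [1.215, 0.477, 0.022, 1.555, -0.011, 1.109, -0.083], TCP at [0.166, -0.654, 0.231] pointing down, gripper open.
Joint ranges: [-2.96, 2.96], [-0.34, 2.1], [-1.41, 1.46], [0.24, 2.44], [-1.37, 4.51], [0.17, 1.92], [-2.96, 2.96]. Speed limits (rad/s): [2.39, 2.39, 3.14, 3.14, 3.14, 3.14, 3.14].

### API

Orientations are given as a rotation vector (axis times angle).
In Python, from bench import r gives the robot as it stands. The module is installed in compiled form; this text tells all that it offers.
- The arm moves only by the tool apply_moves, never from a script. Its argument "rows" is a list of rows, each a list of 6 numbers: the shift along the tool's x, y, z scaled (see below), then the turn, a rotation vector about the tool's x, y, z scaled (see below). A call has 1 to 5 rows; each row is the pose to reach, as a shift and turn from the pose commanded when the call began, along the tool's axes at that moment; what a row does not reach only later rows make up. The controller multiplies each number of a shift by 0.25 m and each number of a turn by 90 degrees. A row lasts 1/8 s, in which the tool goes at most 62.5 mm and 10.7 degrees, less where a joint would pass 70% of its speed; a pose out of reach is approached as far as the arm can. A call with a number of a shift or a turn outside -1 to 1 is refused whole. A call with a gripper value outside its range is refused whole. "claw" is the opening, from 0 (shut) to 1 (fully open), set as the call begins (left out, the last holds). The fingers move at their own pace and stop on an object; "newtons" is the grip in N (left out, the last holds). Time passes only in rows, so rows that repeat a pose let the fingers close. It gives the time, the measured TCP pose, the force, the opening and the grip force at its end, in the units of the state.
- r.get_obs(): the state, without advancing time (a new reading comes with each control period).
- r.grab_frame(name): name is "side" or "top"; returns a dict with "pixels" (400x640x3 uint8, red, green, blue), "intrinsics" (3x3 intrinsics, pixels), "dist" ([k1, k2, p1, p2, k3] as OpenCV has them; the pictures are not rectified), "eye" and "attitude" of the camera in the world. Camera axes: x right, y up, looking along -z (the intrinsics and any distortion apply to the point x, -y, -z); pixel columns grow to the right and rows downward; lengths in m; the calibration is good to about 2 mm. A picture is of the moment at which its call begins. There is no depth.
- r.hand_in(): hands the job in; it is judged then, once.
Trained networks look in a picture, given as the dict that the camera call returned (one of the last four; its "shot" number tells which), for a name from the list of things; names that differ only in an ending like _2 or _b are one class to them, and where a whole thing is asked for, a point or a joint stands for the part that bears it (a point fixed in the world has none). Each returns a list of dicts, best first, with "conf" (0 to 1); they miss things now and then, are a little off and sometimes report something else, mostly with a low value. They report only what shows in the picture. A call takes as long as a camera call. They do not tell look-alikes from the thing itself.
- r.search_frame(picture, thing): "rect" ([left, top, width, height] in pixels, round what is visible of it).
- r.outline_of(picture, thing): "pixels" (400x640 bool, what is visible of it) and "rect" ([left, top, width, height] in pixels, round what is visible of it).
- r.landmark_of(picture, thing): "point" ([column, row] in pixels: a listed point, or the origin of a listed thing).
The state is a dict: "clock": time; "joints": joint angles; "qvel": joint speeds; "tau": joint torques, N m; "tcp_pos": TCP position; "orientation": TCP orientation; "contact_force": force on the tool from outside, world axes, zero at the start; "moment": the same for the moment, N m; "grip_width": finger opening in m; "gripper_force": force on a finger pad.
Only numpy, scipy, OpenCV 4.12 (cv2) and the standard library are available. Lean on these libraries where they do the work, as an engineer would, in place of code of your own. Each camera call takes 0.05 s, during which the arm holds its last target. There are 200 camera calls.

### The job

The four steel casting flasks were stood on the wrong rubber sprue bases, big ones perched on small bases and small ones loose in big recesses, so the investment would leak. Exchange them so that every flask stands upright and fully down in the recess of the base that fits it, smallest in smallest up to largest in largest; the steel bench block is free for parking a flask on the way. Lower the flasks rather than dropping them, and do not disturb the teal wax rings on the tray.

Things in the scene. Friction and masses are not known exactly. Their poses are not given: they have to be found in the camera images.
- flask_small: the smallest of four casting flasks: a plain stainless steel tube, open at both ends, 32 mm outside diameter, 50 mm tall, wall 3 mm, standing upright and loose. Origin at the centre of its lower rim, z along the tube, up; it is round, so its yaw means nothing.
- flask_medium: the second smallest of four casting flasks: a plain stainless steel tube, open at both ends, 40 mm outside diameter, 56 mm tall, wall 3 mm, standing upright and loose. Origin at the centre of its lower rim, z along the tube, up; it is round, so its yaw means nothing.
- flask_large: the second largest of four casting flasks: a plain stainless steel tube, open at both ends, 58 mm outside diameter, 64 mm tall, wall 3 mm, standing upright and loose. Origin at the centre of its lower rim, z along the tube, up; it is round, so its yaw means nothing.
- flask_extra_large: the largest of four casting flasks: a plain stainless steel tube, open at both ends, 68 mm outside diameter, 72 mm tall, wall 3 mm, standing upright and loose. Origin at the centre of its lower rim, z along the tube, up; it is round, so its yaw means nothing.
- base_small: smallest of four black rubber sprue bases, for flask_small: a round puck fixed to the bench, 74 mm across, 16 mm high; its recess tapers from 44 mm diameter at the mouth to 36 mm at the flat floor, 8 mm above the bench, where a sprue cone (12 mm across, 6 mm high) stands in the middle. Flat pull tab, 14 mm long. Origin: centre of the underside, z up. Its flask is home with the lower rim on that floor; a bigger flask perches on the top.
- base_medium: second smallest of four black rubber sprue bases, for flask_medium: a round puck fixed to the bench, 82 mm across, 16 mm high; its recess tapers from 52 mm diameter at the mouth to 44 mm at the flat floor, 8 mm above the bench, where a sprue cone (12 mm across, 6 mm high) stands in the middle. Flat pull tab, 14 mm long. Origin: centre of the underside, z up. Its flask is home with the lower rim on that floor; a bigger flask perches on the top.
- base_large: second largest of four black rubber sprue bases, for flask_large: a round puck fixed to the bench, 88 mm across, 16 mm high; its recess tapers from 70 mm diameter at the mouth to 62 mm at the flat floor, 8 mm above the bench, where a sprue cone (12 mm across, 6 mm high) stands in the middle. Flat pull tab, 14 mm long. Origin: centre of the underside, z up. Its flask is home with the lower rim on that floor; a bigger flask perches on the top.
- base_extra_large: largest of four black rubber sprue bases, for flask_extra_large: a round puck fixed to the bench, 96 mm across, 16 mm high; its recess tapers from 80 mm diameter at the mouth to 72 mm at the flat floor, 8 mm above the bench, where a sprue cone (12 mm across, 6 mm high) stands in the middle. Flat pull tab, 14 mm long. Origin: centre of the underside, z up. Its flask is home with the lower rim on that floor; a bigger flask perches on the top.
- bench_block: a flat, worn steel bench block, 75 mm (its x) by 115 mm (its y) by 17 mm high, fixed, with nothing on it: a free, level spot where one flask at a time can be parked. Origin at the centre of its underside.
- wax_ring_0: bystander: the left of two fragile teal wax ring carvings, 27 x 24 x 29 mm, loose on the black tray at the left rear of the work; origin at the centre of its underside. (Tray, right wax ring, wax block, jars, vice and small tools around are fixed scenery.)
There are look-alikes about, which are no part of the job. What is shaped like the flask_extra_large but orange or red is not meant. Leave any red look-alike of the flask_small alone.

How it is judged:
By the outcome, as a careful person would: the job done as asked, in the order asked, and still so for the second after the job is handed in, with the robot touching nothing.
It also fails if it takes over 115 s, if anything falls off the work surface, if the arm or the gripper's body presses on something with over 40 N, if the wrist force passes 120 N, or if a joint passes its speed limit or range.

## Working session

There is one attempt and no reset: what is moved stays moved. The work goes in short steps, Python scripts to look and compute and a tool call to move; the robot and the scene stay as the last step left them, time stands still between calls to the robot, and variables do not carry over. Pictures are saved under pics/ and viewed, at most 14 in all, crops included, and the job is handed in when it is done.

Besides the shell and the picture viewer there is one more tool, called after ">>>" as name([rows], argument=value, ...), one row to a line, values as JSON. apply_moves: Moves the arm, as the interface text tells. Its arguments: {"type":"object","properties":{"rows":{"type":"array","items":{"type":"array","items":{"type":"number"}}},"claw":{"type":"number"},"newtons":{"type":"number"}},"required":["rows"]}

```bash
mkdir -p pics; python3 - <<'E'
from bench import r
import cv2,numpy as np
print(r.get_obs())
for n in("top","side"):
    f=r.grab_frame(n);cv2.imwrite(f"pics/{n}0.png",f["pixels"][:,:,::-1])
    print(n,f["intrinsics"],f["dist"],f["eye"],f["attitude"],f["shot"])
    for t in "flask_small flask_medium flask_large flask_extra_large base_small base_medium base_large base_extra_large bench_block wax_ring_0".split():
        print(t,[(np.round(d["rect"]),round(d["conf"],2)) for d in r.search_frame(f,t)][:4],[(np.round(d["point"],1),round(d["conf"],2)) for d in r.landmark_of(f,t)][:4])
E
```

```text
{'clock': 0.0, 'joints': array([ 1.21491371,  0.47776821,  0.02232644,  1.55643169, -0.01150644,
        1.10929495, -0.08315156]), 'qvel': array([-0.00118438,  0.00199404,  0.00136847, -0.0013543 , -0.0007711 ,
        0.00046945,  0.00049442]), 'tau': array([ 4.36832543e-04, -5.96453118e+01,  1.60778023e+00, -2.81192797e+01,
        1.24076981e-02,  9.36728407e-03, -1.29799949e-05]), 'tcp_pos': array([ 0.16540154, -0.65382367,  0.23035518]), 'orientation': array([-3.11578849e+00, -3.87973393e-01,  5.28648272e-04]), 'contact_force': array([ 0.44426658, -0.78721988, -1.03716537]), 'moment': array([0.06850228, 0.04626183, 0.00071647]), 'gripper_force': 0.0, 'grip_width': 0.08502749865365508}
top [[406.07913131   0.         319.34238996]
 [  0.         406.07913131 202.29368135]
 [  0.           0.           1.        ]] [0.00767918 0.         0.         0.         0.        ] [0.37365746 0.12081266 1.30170878] [ 0.09175214 -0.09393492 -1.55353159] 1
flask_small [(array([268., 154.,   9.,  14.]), 0.64), (array([281., 216.,  11.,  11.]), 0.46)] [(array([287.7, 224.3]), 0.64), (array([27
[... 1992 characters left out ...]
138.,  23.,  29.]), 0.71)] [(array([390.1, 162.3]), 0.94), (array([336.1, 195. ]), 0.93), (array([305.5, 168.1]), 0.56)]
base_small [(array([330., 198.,  22.,  11.]), 0.68)] [(array([332.6, 205.4]), 0.54)]
base_medium [(array([350., 172.,   7.,  10.]), 0.54)] [(array([322.2, 224.9]), 0.72), (array([343.7, 179.7]), 0.63)]
base_large [(array([302., 211.,  41.,  22.]), 0.86)] [(array([322.1, 225.7]), 0.77), (array([322. , 216.5]), 0.53)]
base_extra_large [(array([251., 196.,  44.,  20.]), 0.72)] [(array([271.4, 203.9]), 0.64)]
bench_block [(array([275., 171.,  28.,  24.]), 0.85)] [(array([288.1, 188.4]), 0.75)]
wax_ring_0 [(array([222., 255.,  14.,  16.]), 0.68)] [(array([228.2, 268.8]), 0.54)]
```

```bash
python3 - <<'E'
import cv2
a=cv2.imread("pics/top0.png")[135:285,195:455];cv2.imwrite("pics/t1.png",cv2.resize(a,None,fx=3,fy=3,interpolation=2))
a=cv2.imread("pics/side0.png")[125:285,200:420];cv2.imwrite("pics/s1.png",cv2.resize(a,None,fx=3.5,fy=3.5,interpolation=2))
E
```

```text
(no output)
```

View pics/t1.png

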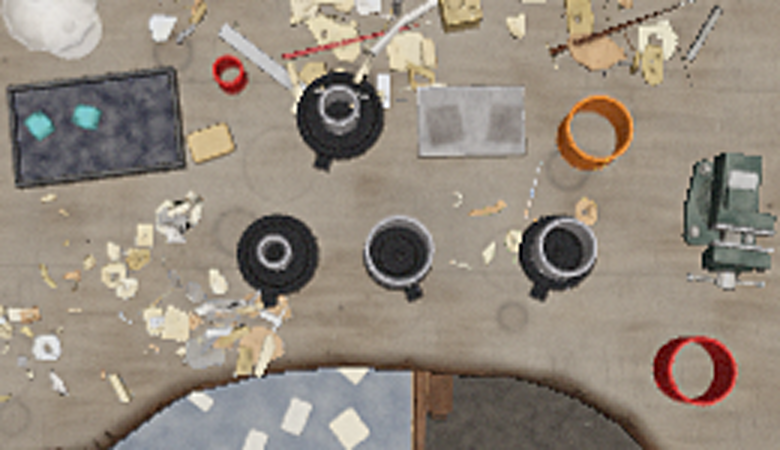

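View pics/s1.png

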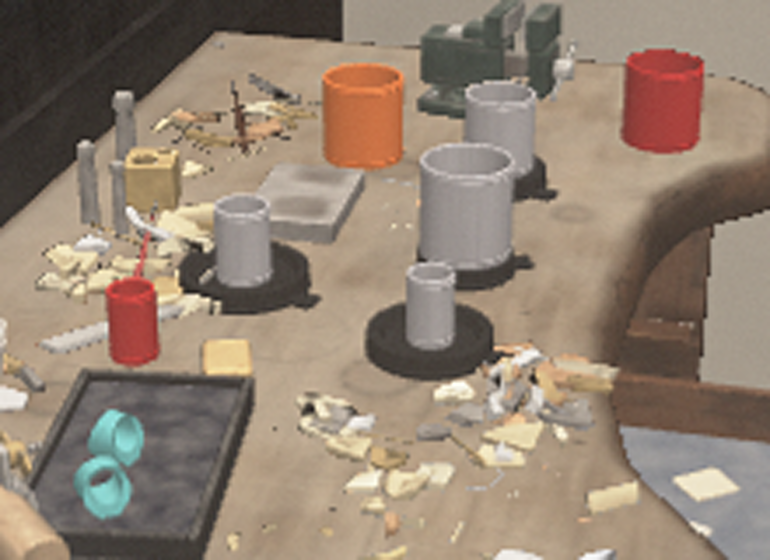

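```bash
cat > h.py <<'E'
from bench import r
import cv2,numpy as np
from scipy.spatial.transform import Rotation as R
from scipy.optimize import least_squares
def cam(f):
    A=np.asarray(f["attitude"]);A=R.from_rotvec(A).as_matrix() if A.shape==(3,) else A
    return A@np.diag([1,-1,-1]),np.asarray(f["eye"])
def proj(f,P):
    M,e=cam(f);q=(np.atleast_2d(P)-e)@M
    return cv2.projectPoints(q,np.zeros(3),np.zeros(3),f["intrinsics"],np.asarray(f["dist"]))[0][:,0]
def plane(f,px,z):
    M,e=cam(f);u=cv2.undistortPoints(np.array([[px]],float),f["intrinsics"],np.asarray(f["dist"]))[0,0]
    d=M@np.array([u[0],u[1],1]);return e+d*(z-e[2])/d[2]
def cyl(c,rad,z0,z1):
    t=np.linspace(0,2*np.pi,72);o=np.c_[np.cos(t)*rad+c[0],np.sin(t)*rad+c[1]]
    return np.r_[np.c_[o,0*t+z0],np.c_[o,0*t+z1]]
def fit(obs,c0,rad,z0,z1):
    # obs: list of (frame,rect); match the rect edges
    def res(c):
        o=[]
        for f,b in obs:
            p=proj(f,cyl(c,rad,z0,z1));o+=[p[:,0].min()-b[0],p[:,0].max()-b[0]-b[2],p[:,1].min()-b[1],p[:,1].max()-b[1]-b[3]]
        return np.array(o)
    s=least_squares(res,c0,loss="soft_l1");return s.x,res(s.x)
E
python3 - <<'E'
from h import *
t=r.grab_frame("top");s=r.grab_frame("side")
np.set_printoptions(precision=4,suppress=True)
F={"flask_small":(.016,.008,.050,(287,222)),"flask_medium":(.02,.008,.056,(308,173)),"flask_large":(.029,.016,.064,(381,219)),"flask_extra_large":(.034,.016,.072,(328,220)),
"base_small":(.037,0,.016,(328,219)),"base_medium":(.041,0,.016,(381,220)),"base_large":(.044,0,.016,(287.5,220)),"base_extra_large":(.048,0,.016,(308,174)),"bench_block":(.04,0,.017,(352,175))}
for n,(rad,z0,h,px) in F.items():
    print(n,"guess",plane(t,px,z0)[:2])
    c0=plane(t,px,z0)[:2];obs=[]
    for nm,f in(("top",t),("side",s)):
        print("  ",nm,[(plane(f,d["point"],z0)[:2],round(d["conf"],2)) for d in r.landmark_of(f,n)])
        ex=proj(f,cyl(c0,rad,z0,z0+h)).mean(0)
        b=[d for d in r.outline_of(f,n) if np.linalg.norm(np.array(d["rect"][:2])+np.array(d["rect"][2:])/2-ex)<15]
        if b: obs.append((f,b[0]["rect"]))
    if "flask" in n:
        for o in [obs]+[[x] for x in obs]: print("   fit",*fit(o,c0,rad,z0,z0+h))
# dark-pixel base centres in top
for n in list(F)[4:8]:
    rad,z0,h,px=F[n];c0=plane(t,px,.016)[:2]
    m=(t["pixels"].max(2)<62).astype(np.uint8);M=np.zeros_like(m);cv2.circle(M,(int(px[0]),int(px[1])),18,1,-1)
    k,lab,st,ce=cv2.connectedComponentsWithStats(m*M);i=1+st[1:,4].argmax();print(n,st[i],ce[i],plane(t,st[i][:2]+np.array([st[i][2]/2,st[i][2]/2]),.016))
cv2.imwrite("pics/x.png",t["pixels"])
E
```

```text
flask_small guess [0.4628 0.2224]
   top [(array([0.61  , 0.0152]), 0.68), (array([0.6494, 0.2701]), 0.6), (array([0.4604, 0.2303]), 0.4)]
   side [(array([0.4781, 0.2116]), 0.9), (array([0.65  , 0.2943]), 0.85)]
   fit [0.4737 0.2232] [ 1.6814 -1.59    3.0366 -1.3519]
   fit [0.4737 0.2232] [ 1.6814 -1.59    3.0366 -1.3519]
flask_medium guess [0.6225 0.1583]
   top [(array([0.6074, 0.1574]), 0.69), (array([ 0.4661, -0.0784]), 0.4)]
   side [(array([0.6328, 0.1473]), 0.75), (array([0.61  , 0.4639]), 0.35)]
   fit [0.6164 0.1565] [ 0.7364 -0.7885 -1.3185  1.4741]
   fit [0.6164 0.1565] [ 0.7364 -0.7885 -1.3185  1.4741]
flask_large guess [ 0.4763 -0.0763]
   top [(array([ 0.4738, -0.0747]), 0.66)]
   side [(array([ 0.472 , -0.0779]), 0.79)]
   fit [ 0.4792 -0.0815] [ 2.5208 -0.5004  0.0892  1.2633 -4.4364  0.0917  0.1696  0.6364]
   fit [ 0.4812 -0.0788] [ 1.6647 -1.4054 -0.5797  0.6201]
   fit [ 0.4742 -0.0867] [-2.3944  2.1238 -0.2617  0.1249]
flask_extra_large guess [0.4706 0.0919]
   top [(array([ 0.3536, -0.2089]), 0.82), (array([ 0.5928, -0.1061]), 0.68), (array([0.4789, 0.0869])
[... 562 characters left out ...]

base_large guess [0.4698 0.2215]
   top [(array([0.5983, 0.4743]), 0.66)]
   side [(array([0.4729, 0.2047]), 0.82)]
base_extra_large guess [0.6208 0.1585]
   top [(array([0.6233, 0.1631]), 0.73)]
   side [(array([0.6254, 0.1532]), 0.89)]
bench_block guess [0.6197 0.0153]
   top [(array([0.6181, 0.0113]), 0.74), (array([0.6209, 0.1718]), 0.56)]
   side [(array([0.62 , 0.015]), 0.92)]
base_small [318 211  19  17 245] [327.2449 218.7143] [0.469  0.0934 0.016 ]
base_medium [368 207  24  28 151] [374.6358 222.3642] [ 0.4763 -0.0731  0.016 ]
base_large [274 207  27  30 454] [287.1498 220.3458] [0.467  0.2203 0.016 ]
base_extra_large [294 159  29  32 453] [307.5298 175.1148] [0.6194 0.1565 0.016 ]
```

```bash
python3 - <<'E'
from h import *
np.set_printoptions(precision=4,suppress=True)
t=r.grab_frame("top");s=r.grab_frame("side")
O={"fS":(286.3,218.7,.016,.008,.058),"fM":(308.3,171,.02,.008,.064),"fL":(384,217.7,.029,.016,.08),"fX":(327.8,218.3,.034,.016,.088),
"bM":(380.7,219.3,.041,0,.016),"bL":(287.7,219.7,.044,0,.016),"bX":(308.3,173.7,.048,0,.016)}
k=5
def up(f,b): return cv2.resize(f["pixels"][b[1]:b[3],b[0]:b[2],::-1],None,fx=k,fy=k,interpolation=cv2.INTER_CUBIC)
bt=(268,150,408,240);bs=(240,140,380,240)
it,is_=up(t,bt),up(s,bs)
for n,(u,v,rad,z0,z1) in O.items():
    c=plane(t,(u,v),z1)[:2];print(n,c)
    P=cyl(c,rad,z0,z1)
    col=(0,255,0) if n[0]=="f" else (255,0,255)
    for f,im,b in((t,it,bt),(s,is_,bs)):
        q=((proj(f,P)-[b[0],b[1]]+.5)*k).astype(int)
        for h in(q[72:],) if f is t else (q[:72],q[72:]): cv2.polylines(im,[h.reshape(-1,1,2)],True,col,1)
cv2.imwrite("pics/ot.png",it);cv2.imwrite("pics/os.png",is_)
E
```

```text
fS [0.4694 0.2208]
fM [0.6181 0.1559]
fL [ 0.4753 -0.0755]
fX [0.4702 0.0942]
bM [ 0.4754 -0.0753]
bL [0.4696 0.2197]
bX [0.6187 0.1571]
```

View pics/ot.png

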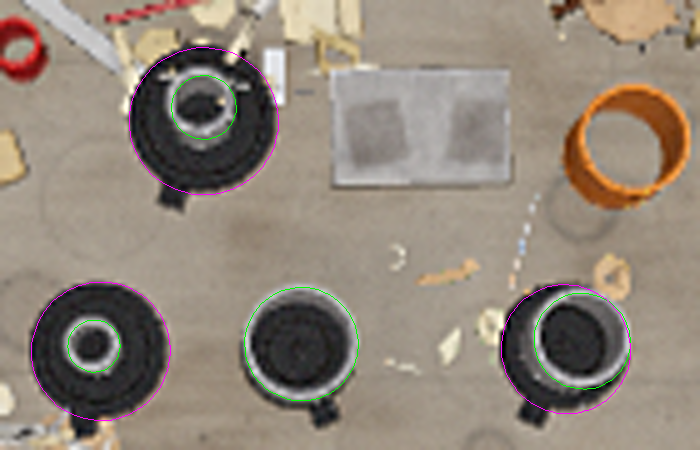

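View pics/os.png

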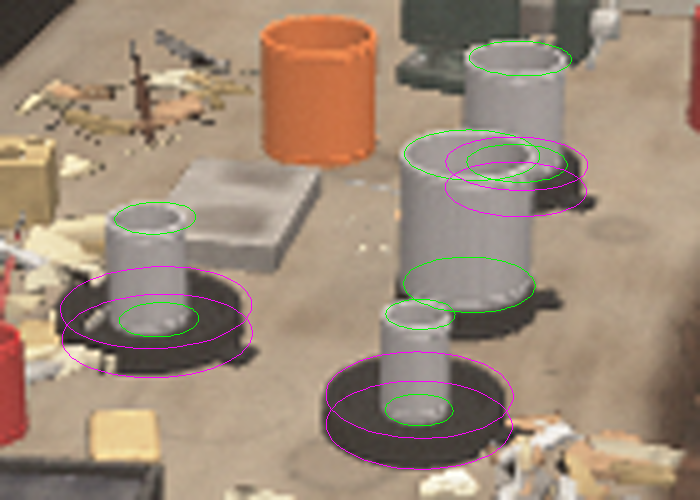

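>>> apply_moves([
  [0.2,-0.11,0,0,0,0.04],
  [0.4,-0.23,0,0,0,0.08],
  [0.6,-0.36,0,0,0,0.12],
  [0.8,-0.47,0,0,0,0.158],
  [0.94,-0.56,0,0,0,0.158],
], claw=1, newtons=50)

```text
clock: 4.72
tcp_pos: [0.3614, -0.4588, 0.2316]
orientation: [-3.142, -0.002, -0.001]
contact_force: [1.0, 0.3, 0.5]
grip_width: 0.0854
gripper_force: 0.0
```

>>> apply_moves([
  [0.09,-0.2,0,0,0,0],
  [0.18,-0.4,0,0,0,0],
  [0.27,-0.6,0,0,0,0],
  [0.36,-0.8,0,0,0,0],
  [0.42,-1,0,0,0,0],
])

```text
clock: 5.35
tcp_pos: [0.4651, -0.2093, 0.2317]
orientation: [3.141, 0.0, 0.002]
contact_force: [0.0, -1.2, -0.0]
grip_width: 0.085
gripper_force: 0.0
```

>>> apply_moves([
  [0,-0.22,0,0,0,0],
  [0,-0.44,0,0,0,0],
  [0,-0.66,0,0,0,0],
  [0,-0.88,0,0,0,0],
  [0.02,-1,0,0,0,0],
])

```text
clock: 5.98
tcp_pos: [0.4689, 0.042, 0.2317]
orientation: [-3.141, -0.005, -0.001]
contact_force: [0.5, -0.5, 0.0]
grip_width: 0.0856
gripper_force: 0.0
```

>>> apply_moves([
  [0.01,-0.205,0.0,0,0,0],
  [0.01,-0.205,0.2,0,0,0],
  [0.01,-0.205,0.4,0,0,0],
  [0.01,-0.205,0.52,0,0,0],
  [0.01,-0.205,0.52,0,0,0],
])

```text
clock: 6.6
tcp_pos: [0.4702, 0.0898, 0.0997]
orientation: [3.141, -0.0, -0.007]
contact_force: [0.1, 0.1, 0.4]
grip_width: 0.0853
gripper_force: 0.0
```

```bash
python3 - <<'E'
from h import *
o=r.get_obs();print(o["tcp_pos"],o["contact_force"])
ims=[]
for n,b in(("top",(268,170,408,250)),("side",(240,100,380,210))):
    f=r.grab_frame(n);ims.append(cv2.resize(f["pixels"][b[1]:b[3],b[0]:b[2],::-1],None,fx=4,fy=3,interpolation=2) if 0 else cv2.resize(f["pixels"][b[1]:b[3],b[0]:b[2],::-1],None,fx=3,fy=3,interpolation=2))
cv2.imwrite("pics/g1.png",np.vstack(ims))
E
```

```text
[0.47018556 0.08977687 0.09966936] [0.11068493 0.14450942 0.40803215]
```

View pics/g1.png

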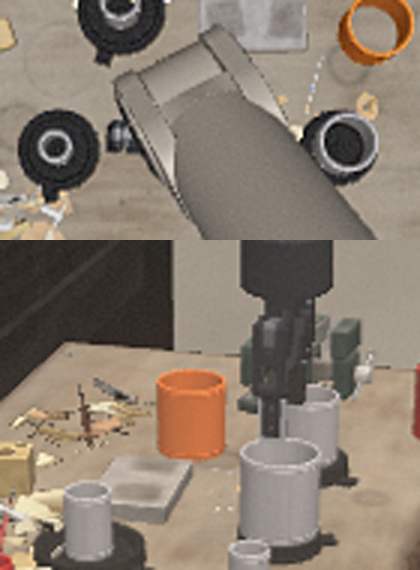

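>>> apply_moves([
  [0,-0.017,0.05,0,0,0],
  [0,-0.017,0.11,0,0,0],
  [0,-0.017,0.17,0,0,0],
  [0,-0.017,0.23,0,0,0],
  [0,-0.017,0.23,0,0,0],
])

```text
clock: 7.32
tcp_pos: [0.4707, 0.0941, 0.0423]
orientation: [3.141, -0.0, -0.005]
contact_force: [0.2, -0.3, -0.5]
grip_width: 0.0857
gripper_force: 0.0
```

>>> apply_moves([
  [0,0,0,0,0,0],
  [0,0,0,0,0,0],
  [0,0,0,0,0,0],
  [0,0,0,0,0,0],
  [0,0,0,0,0,0],
], claw=0, newtons=50)

```text
clock: 7.95
tcp_pos: [0.4722, 0.0945, 0.0442]
orientation: [-3.142, 0.001, -0.001]
contact_force: [-0.4, -1.4, 5.7]
grip_width: 0.066
gripper_force: 56.4
```

>>> apply_moves([
  [0,0,-0.08,0,0,0],
  [0,0,-0.2,0,0,0],
  [0.15,0.08,-0.24,0,0,0],
  [0.32,0.17,-0.24,0,0,0],
  [0.5,0.265,-0.24,0,0,0],
])

```text
clock: 8.57
tcp_pos: [0.5973, 0.0275, 0.1034]
orientation: [-3.142, -0.0, 0.001]
contact_force: [1.1, 0.7, -2.0]
grip_width: 0.066
gripper_force: 57.1
```

>>> apply_moves([
  [0.1,0.051,0,0,0,0],
  [0.1,0.051,0.08,0,0,0],
  [0.1,0.051,0.16,0,0,0],
  [0.1,0.051,0.215,0,0,0],
  [0.1,0.051,0.23,0,0,0],
])

```text
clock: 9.2
tcp_pos: [0.6196, 0.016, 0.0453]
orientation: [3.141, 0.001, -0.007]
contact_force: [-10.0, -0.4, 17.9]
grip_width: 0.066
gripper_force: 58.7
```

```bash
python3 - <<'E'
from h import *
o=r.get_obs();print(o["tcp_pos"],o["contact_force"])
f=r.grab_frame("side");b=(240,100,400,240);cv2.imwrite("pics/g2.png",cv2.resize(f["pixels"][b[1]:b[3],b[0]:b[2],::-1],None,fx=4,fy=4,interpolation=2))
E
```

```text
[0.61956227 0.01601054 0.04533616] [-10.01601076  -0.35939404  17.86501747]
```

View pics/g2.png

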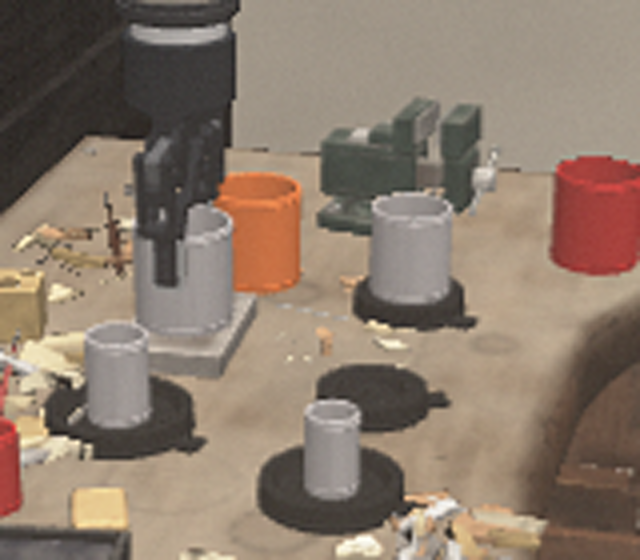

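>>> apply_moves([
  [0,0,0,0,0,0],
  [0,0,0,0,0,0],
  [0,0,0,0,0,0],
  [0,0,-0.16,0,0,0],
  [0,0,-0.36,0,0,0],
], claw=1)

```text
clock: 9.88
tcp_pos: [0.6209, 0.0152, 0.1364]
orientation: [3.142, -0.0, -0.004]
contact_force: [0.9, -1.4, 0.0]
grip_width: 0.0854
gripper_force: 0.0
```

>>> apply_moves([
  [-0.05,-0.15,0,0,0,0],
  [-0.15,-0.34,0,0,0,0],
  [-0.3,-0.51,0,0,0,0],
  [-0.45,-0.68,0,0,0,0],
  [-0.59,-0.82,0,0,0,0],
])

```text
clock: 10.5
tcp_pos: [0.473, 0.2223, 0.1367]
orientation: [-3.141, -0.001, -0.001]
contact_force: [1.7, -0.2, 0.7]
grip_width: 0.0851
gripper_force: 0.0
```

```bash
python3 - <<'E'
from h import *
np.set_printoptions(precision=4,suppress=True)
print(r.get_obs()["tcp_pos"])
t=r.grab_frame("top");s=r.grab_frame("side")
k=5;bt=(268,150,408,240);bs=(240,120,380,240)
im=[]
for f,b in((t,bt),(s,bs)):
    i=cv2.resize(f["pixels"][b[1]:b[3],b[0]:b[2],::-1],None,fx=4,fy=4,interpolation=2)
    q=((proj(f,cyl((.470,.0942),.037,0,.016))-[b[0],b[1]]+.5)*4).astype(int)
    for h in(q[:72],q[72:]): cv2.polylines(i,[h.reshape(-1,1,2)],True,(255,0,255),1)
    cv2.imwrite("pics/b_%d.png"%b[1],i);im.append(i)
cv2.imwrite("pics/b1.png",cv2.resize(np.vstack(im),None,fx=.7,fy=.7))
E
```

```text
[0.473  0.2223 0.1367]
```

View pics/b1.png

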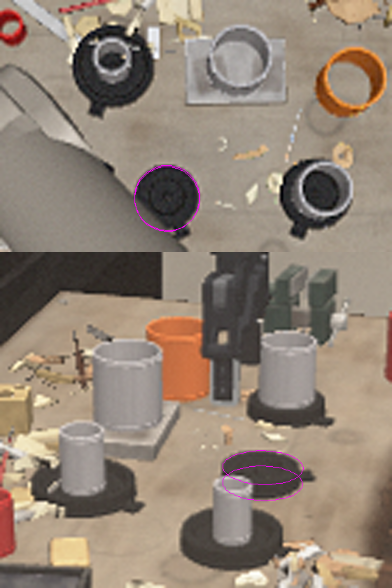

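>>> apply_moves([
  [-0.006,0.005,0.1,0,0,0],
  [-0.006,0.005,0.24,0,0,0],
  [-0.006,0.005,0.38,0,0,0],
  [-0.006,0.005,0.45,0,0,0],
  [-0.006,0.005,0.45,0,0,0],
])

```text
clock: 11.22
tcp_pos: [0.4726, 0.2187, 0.0231]
orientation: [3.141, -0.001, -0.002]
contact_force: [-0.1, 0.3, 0.4]
grip_width: 0.0849
gripper_force: 0.0
```

>>> apply_moves([
  [0,0,0,0,0,0],
  [0,0,0,0,0,0],
  [0,0,0,0,0,0],
  [0,0,0,0,0,0],
  [0,0,0,0,0,0],
], claw=0, newtons=40)

```text
clock: 11.85
tcp_pos: [0.4734, 0.2194, 0.0248]
orientation: [-3.141, 0.001, -0.002]
contact_force: [-1.3, -1.0, 5.7]
grip_width: 0.0306
gripper_force: 39.1
```

>>> apply_moves([
  [0,0,-0.1,0,0,0],
  [0,0,-0.25,0,0,0],
  [0,0.16,-0.28,0,0,0],
  [0,0.34,-0.28,0,0,0],
  [0,0.5,-0.28,0,0,0],
])

```text
clock: 12.48
tcp_pos: [0.4727, 0.0926, 0.0942]
orientation: [3.141, -0.001, 0.001]
contact_force: [-0.2, -0.3, -1.6]
grip_width: 0.0307
gripper_force: 39.8
```

>>> apply_moves([
  [0,0,0,0,0,0],
  [0,0,0.1,0,0,0],
  [0,0,0.2,0,0,0],
  [0,0,0.22,0,0,0],
  [0,0,0.22,0,0,0],
])

```text
clock: 13.1
tcp_pos: [0.4729, 0.0949, 0.0391]
orientation: [-3.141, -0.001, 0.0]
contact_force: [-0.2, 0.8, -0.5]
grip_width: 0.0308
gripper_force: 39.9
```

```bash
python3 - <<'E'
from h import *
f=r.grab_frame("side");b=(290,150,370,230);i=cv2.resize(f["pixels"][b[1]:b[3],b[0]:b[2],::-1],None,fx=7,fy=7,interpolation=2)
for c,ra,z0,z1,col in(((.471,.0945),.037,.0,.016,(255,0,255)),((.471,.0945),.016,.023,.073,(0,255,0))):
    q=((proj(f,cyl(c,ra,z0,z1))-[b[0],b[1]]+.5)*7).astype(int)
    for h in(q[:72],q[72:]): cv2.polylines(i,[h.reshape(-1,1,2)],True,col,1)
cv2.imwrite("pics/c1.png",i)
E
```

```text
(no output)
```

View pics/c1.png

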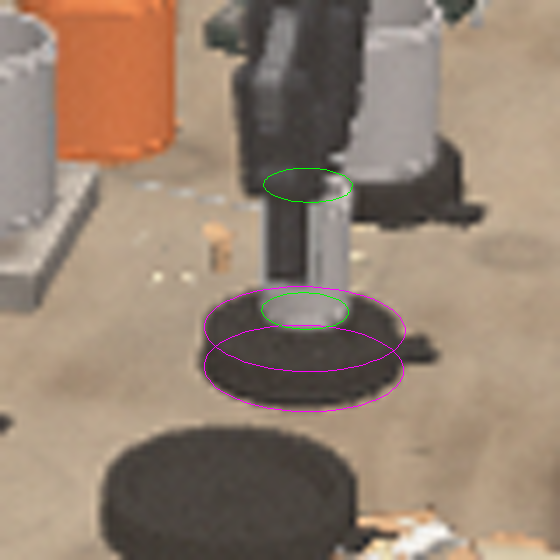

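>>> apply_moves([
  [0.006,0,0,0,0,0],
  [0.006,0,0.02,0,0,0],
  [0.006,0,0.04,0,0,0],
  [0.006,0,0.056,0,0,0],
  [0.006,0,0.058,0,0,0],
])

```text
clock: 13.78
tcp_pos: [0.4742, 0.0941, 0.0247]
orientation: [3.141, -0.001, -0.0]
contact_force: [-4.2, -1.6, 14.6]
grip_width: 0.0307
gripper_force: 41.4
```

>>> apply_moves([
  [0,0,0,0,0,0],
  [0,0,0,0,0,0],
  [0,0,0,0,0,0],
  [0,0,-0.2,0,0,0],
  [0,0,-0.44,0,0,0],
], claw=1)

```text
clock: 14.4
tcp_pos: [0.4732, 0.094, 0.1346]
orientation: [3.141, -0.0, -0.005]
contact_force: [1.6, 0.3, 0.0]
grip_width: 0.0853
gripper_force: 0.0
```

>>> apply_moves([
  [0.002,0.2,0,0,0,0],
  [0.004,0.4,0,0,0,0],
  [0.006,0.6,0,0,0,0],
  [0.008,0.682,0,0,0,0],
  [0.008,0.682,0,0,0,0],
])

```text
clock: 15.02
tcp_pos: [0.4759, -0.0781, 0.1342]
orientation: [3.141, -0.007, -0.0]
contact_force: [-0.4, -0.3, -0.6]
grip_width: 0.0853
gripper_force: 0.0
```

```bash
python3 - <<'E'
from h import *
print(r.get_obs()["tcp_pos"])
ims=[]
for n,b,h in(("top",(300,190,360,240),.05),("side",(300,150,360,230),0)):
    f=r.grab_frame(n);i=cv2.resize(f["pixels"][b[1]:b[3],b[0]:b[2],::-1],None,fx=6,fy=6,interpolation=2)
    for c,ra,z0,z1,col in(((.472,.0945),.037,.0,.016,(255,0,255)),((.472,.0945),.016,.008,.058,(0,255,0))):
        q=((proj(f,cyl(c,ra,z0,z1))-[b[0],b[1]]+.5)*6).astype(int)
        for h in(q[:72],q[72:]): cv2.polylines(i,[h.reshape(-1,1,2)],True,col,1)
    ims.append(i)
cv2.imwrite("pics/c2.png",np.hstack([cv2.copyMakeBorder(x,0,480-x.shape[0],0,0,0) for x in ims]))
E
```

```text
[ 0.47592357 -0.07810498  0.13415413]
```

View pics/c2.png

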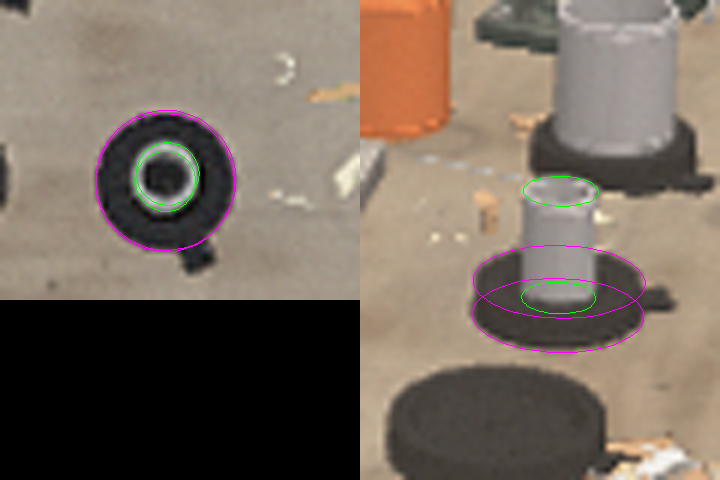

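>>> apply_moves([
  [0,-0.008,0.1,0,0,0],
  [0,-0.008,0.22,0,0,0],
  [0,-0.008,0.34,0,0,0],
  [0,-0.008,0.384,0,0,0],
  [0,-0.008,0.384,0,0,0],
])

```text
clock: 15.75
tcp_pos: [0.476, -0.0733, 0.0381]
orientation: [-3.141, -0.002, 0.002]
contact_force: [-0.4, -0.5, -0.1]
grip_width: 0.0855
gripper_force: 0.0
```

>>> apply_moves([
  [0,0,0,0,0,0],
  [0,0,0,0,0,0],
  [0,0,0,0,0,0],
  [0,0,0,0,0,0],
  [0,0,0,0,0,0],
], claw=0, newtons=50)

```text
clock: 16.38
tcp_pos: [0.4771, -0.0745, 0.0397]
orientation: [3.141, -0.001, 0.004]
contact_force: [-1.3, -0.2, 6.2]
grip_width: 0.0567
gripper_force: 51.7
```

>>> apply_moves([
  [0,0,-0.1,0,0,0],
  [0,0,-0.3,0,0,0],
  [0,-0.1,-0.4,0,0,0],
  [-0.005,-0.3,-0.4,0,0,0],
  [-0.01,-0.52,-0.4,0,0,0],
])

```text
clock: 17.0
tcp_pos: [0.474, 0.0562, 0.1394]
orientation: [3.141, -0.005, 0.003]
contact_force: [1.9, -0.2, -3.1]
grip_width: 0.057
gripper_force: 54.3
```

>>> apply_moves([
  [0,-0.2,0,0,0,0],
  [0,-0.4,0,0,0,0],
  [-0.01,-0.6,0,0,0,0],
  [-0.01,-0.656,0.1,0,0,0],
  [-0.01,-0.656,0.28,0,0,0],
])

```text
clock: 17.62
tcp_pos: [0.4727, 0.2226, 0.0696]
orientation: [-3.138, -0.003, -0.008]
contact_force: [0.9, -0.8, -3.4]
grip_width: 0.0563
gripper_force: 54.4
```

```bash
python3 - <<'E'
from h import *
print(r.get_obs()["tcp_pos"])
f=r.grab_frame("side");b=(285,140,375,240);i=cv2.resize(f["pixels"][b[1]:b[3],b[0]:b[2],::-1],None,fx=6,fy=6,interpolation=2)
z=r.get_obs()["tcp_pos"][2]-.0395+.016
for c,ra,z0,z1,col in(((.471,.2197),.044,.0,.016,(255,0,255)),((.471,.2197),.029,z,z+.064,(0,255,0))):
    q=((proj(f,cyl(c,ra,z0,z1))-[b[0],b[1]]+.5)*6).astype(int)
    for h in(q[:72],q[72:]): cv2.polylines(i,[h.reshape(-1,1,2)],True,col,1)
cv2.imwrite("pics/c3.png",i)
E
```

```text
[0.4727178  0.22258608 0.06955817]
```

View pics/c3.png

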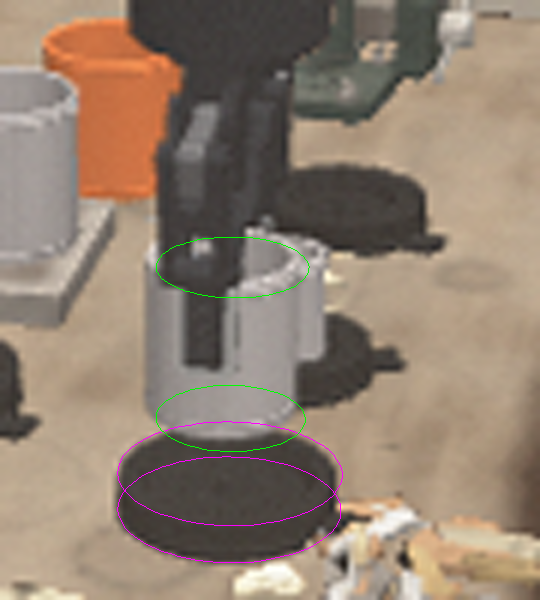

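>>> apply_moves([
  [-0.008,0,0,0,0,0],
  [-0.008,0,0.06,0,0,0],
  [-0.008,0,0.11,0,0,0],
  [-0.008,0,0.14,0,0,0],
  [-0.008,0,0.148,0,0,0],
])

```text
clock: 18.3
tcp_pos: [0.4692, 0.2194, 0.0317]
orientation: [3.14, -0.001, -0.001]
contact_force: [-6.8, -4.0, 22.1]
grip_width: 0.0562
gripper_force: 57.0
```

>>> apply_moves([
  [0,0,0,0,0,0],
  [0,0,0,0,0,0],
  [0,0,0,0,0,0],
  [0,0,-0.2,0,0,0],
  [0,0,-0.42,0,0,0],
], claw=1)

```text
clock: 18.92
tcp_pos: [0.4687, 0.2194, 0.1369]
orientation: [3.141, -0.0, -0.003]
contact_force: [0.5, 0.1, -0.3]
grip_width: 0.0855
gripper_force: 0.0
```

>>> apply_moves([
  [0.15,0.06,0,0,0,0],
  [0.3,0.12,0,0,0,0],
  [0.45,0.18,0,0,0,0],
  [0.6,0.25,0,0,0,0],
  [0.605,0.253,0,0,0,0],
])

```text
clock: 19.55
tcp_pos: [0.6232, 0.1535, 0.1359]
orientation: [3.141, -0.008, 0.002]
contact_force: [-0.2, 0.2, -0.4]
grip_width: 0.0854
gripper_force: 0.0
```

```bash
python3 - <<'E'
from h import *
print(r.get_obs()["tcp_pos"])
ims=[]
T=(((.471,.0945),.037,.0,.016),((.471,.2197),.044,0,.016),((.471,.2197),.029,.008,.072),((.476,-.0757),.041,0,.016),((.621,.157),.048,0,.016),((.620,.156),.02,.008,.064),((.620,.0155),.034,.017,.089))
for n,b in(("top",(265,140,395,240)),("side",(240,140,370,240))):
    f=r.grab_frame(n);i=cv2.resize(f["pixels"][b[1]:b[3],b[0]:b[2],::-1],None,fx=6,fy=6,interpolation=2)
    for j,(c,ra,z0,z1) in enumerate(T):
        q=((proj(f,cyl(c,ra,z0,z1))-[b[0],b[1]]+.5)*6).astype(int)
        cv2.polylines(i,[q[72:].reshape(-1,1,2)],True,(255,0,255) if ra>.035 else (0,255,0),1)
    ims.append(i)
cv2.imwrite("pics/c4.png",cv2.resize(np.vstack(ims),None,fx=.5,fy=.5,interpolation=cv2.INTER_AREA))
cv2.imwrite("pics/c4s.png",ims[1])
E
```

```text
[0.62321652 0.15347061 0.13593568]
```

View pics/c4.png

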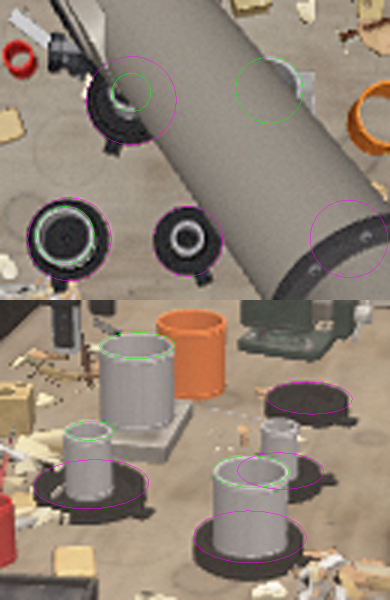

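>>> apply_moves([
  [0,-0.004,0.1,0,0,0],
  [0,-0.004,0.24,0,0,0],
  [0,-0.004,0.38,0,0,0],
  [0,-0.004,0.435,0,0,0],
  [0,-0.004,0.435,0,0,0],
])

```text
clock: 20.27
tcp_pos: [0.6196, 0.158, 0.0272]
orientation: [3.141, 0.001, -0.002]
contact_force: [-0.6, -0.6, 0.6]
grip_width: 0.0856
gripper_force: 0.0
```

>>> apply_moves([
  [0,0,0,0,0,0],
  [0,0,0,0,0,0],
  [0,0,0,0,0,0],
  [0,0,0,0,0,0],
  [0,0,0,0,0,0],
], claw=0, newtons=40)

```text
clock: 20.9
tcp_pos: [0.6213, 0.1576, 0.0288]
orientation: [-3.141, 0.001, -0.003]
contact_force: [-1.0, 0.5, 5.9]
grip_width: 0.0383
gripper_force: 40.5
```

>>> apply_moves([
  [0,0,-0.1,0,0,0],
  [0,0,-0.3,0,0,0],
  [-0.04,0.06,-0.44,0,0,0],
  [-0.14,0.23,-0.44,0,0,0],
  [-0.25,0.4,-0.44,0,0,0],
])

```text
clock: 21.52
tcp_pos: [0.5576, 0.0564, 0.1381]
orientation: [3.141, 0.0, 0.002]
contact_force: [0.5, -0.4, -1.0]
grip_width: 0.0384
gripper_force: 40.5
```

>>> apply_moves([
  [-0.1,0.16,0,0,0,0],
  [-0.2,0.33,0,0,0,0],
  [-0.3,0.5,0,0,0,0],
  [-0.33,0.531,0.1,0,0,0],
  [-0.33,0.531,0.3,0,0,0],
])

```text
clock: 22.15
tcp_pos: [0.4767, -0.0774, 0.0635]
orientation: [3.14, -0.006, 0.008]
contact_force: [0.9, 0.3, -1.0]
grip_width: 0.0385
gripper_force: 40.5
```

```bash
python3 - <<'E'
from h import *
print(r.get_obs()["tcp_pos"])
f=r.grab_frame("side");b=(300,110,380,210);i=cv2.resize(f["pixels"][b[1]:b[3],b[0]:b[2],::-1],None,fx=6,fy=6,interpolation=2)
z=r.get_obs()["tcp_pos"][2]-.0288+.008
for c,ra,z0,z1,col in(((.476,-.0757),.041,.0,.016,(255,0,255)),((.476,-.0757),.02,z,z+.056,(0,255,0))):
    q=((proj(f,cyl(c,ra,z0,z1))-[b[0],b[1]]+.5)*6).astype(int)
    for h in(q[:72],q[72:]): cv2.polylines(i,[h.reshape(-1,1,2)],True,col,1)
cv2.imwrite("pics/c5.png",i)
E
```

```text
[ 0.47667055 -0.07736063  0.06354458]
```

View pics/c5.png

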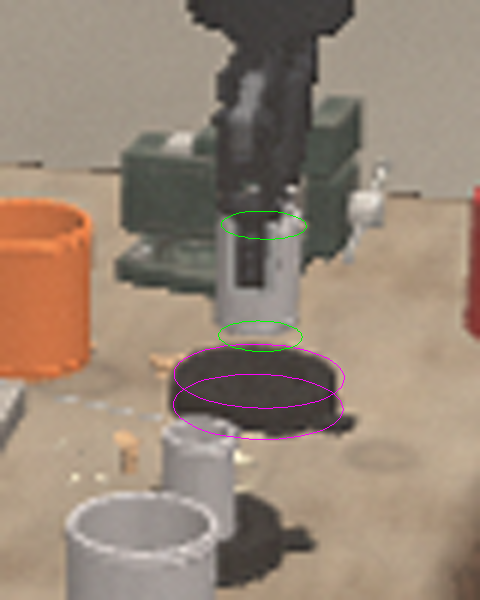

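>>> apply_moves([
  [0.004,0,0,0,0,0],
  [0.004,0,0.05,0,0,0],
  [0.004,0,0.1,0,0,0],
  [0.004,0,0.134,0,0,0],
  [0.004,0,0.14,0,0,0],
])

```text
clock: 22.82
tcp_pos: [0.4766, -0.0753, 0.0284]
orientation: [3.141, -0.001, -0.0]
contact_force: [-8.0, 0.1, 29.3]
grip_width: 0.0388
gripper_force: 44.3
```

>>> apply_moves([
  [0,0,0,0,0,0],
  [0,0,0,0,0,0],
  [0,0,0,0,0,0],
  [0,0,-0.2,0,0,0],
  [0,0,-0.44,0,0,0],
], claw=1)

```text
clock: 23.45
tcp_pos: [0.4754, -0.0752, 0.1378]
orientation: [-3.141, 0.0, 0.005]
contact_force: [1.0, -0.8, -0.0]
grip_width: 0.0854
gripper_force: 0.0
```

>>> apply_moves([
  [0.15,-0.09,0,0,0,0],
  [0.3,-0.18,0,0,0,0],
  [0.45,-0.27,0,0,0,0],
  [0.574,-0.362,0,0,0,0],
  [0.574,-0.362,0,0,0,0],
])

```text
clock: 24.08
tcp_pos: [0.6217, 0.0182, 0.1373]
orientation: [-3.139, -0.005, -0.002]
contact_force: [-0.7, -0.0, 0.2]
grip_width: 0.0853
gripper_force: 0.0
```

>>> apply_moves([
  [0,0,0.06,0,0,0],
  [0,0,0.06,0,0,0],
])

```text
clock: 24.32
tcp_pos: [0.6178, 0.0135, 0.1205]
orientation: [3.14, -0.003, -0.007]
contact_force: [-0.8, 1.0, 0.1]
grip_width: 0.0854
gripper_force: 0.0
```

>>> apply_moves([
  [0,0,0.08,0,0,0],
  [0,0,0.17,0,0,0],
  [0,0,0.26,0,0,0],
  [0,0,0.316,0,0,0],
  [0,0,0.316,0,0,0],
])

```text
clock: 24.95
tcp_pos: [0.6189, 0.0147, 0.0421]
orientation: [3.141, -0.001, -0.004]
contact_force: [0.8, -0.4, -0.2]
grip_width: 0.0852
gripper_force: 0.0
```

>>> apply_moves([
  [0,0,0,0,0,0],
  [0,0,0,0,0,0],
  [0,0,0,0,0,0],
  [0,0,0,0,0,0],
  [0,0,0,0,0,0],
], claw=0, newtons=50)

```text
clock: 25.58
tcp_pos: [0.6208, 0.0152, 0.0446]
orientation: [-3.142, 0.001, -0.003]
contact_force: [0.1, 0.6, 6.0]
grip_width: 0.066
gripper_force: 56.6
```

>>> apply_moves([
  [0,0,-0.1,0,0,0],
  [0,0,-0.22,0,0,0],
  [0.002,-0.16,-0.24,0,0,0],
  [0.004,-0.34,-0.24,0,0,0],
  [0.004,-0.5,-0.24,0,0,0],
])

```text
clock: 26.2
tcp_pos: [0.6203, 0.1415, 0.1031]
orientation: [3.142, -0.0, -0.002]
contact_force: [0.2, 0.5, -2.9]
grip_width: 0.0662
gripper_force: 57.1
```

>>> apply_moves([
  [0,-0.067,0,0,0,0],
  [0,-0.067,0.05,0,0,0],
  [0,-0.067,0.12,0,0,0],
  [0,-0.067,0.16,0,0,0],
  [0,-0.067,0.16,0,0,0],
])

```text
clock: 26.82
tcp_pos: [0.6202, 0.1552, 0.0619]
orientation: [3.14, -0.003, -0.004]
contact_force: [-0.2, 0.2, -2.7]
grip_width: 0.0658
gripper_force: 57.0
```

```bash
python3 - <<'E'
from h import *
print(r.get_obs()["tcp_pos"])
f=r.grab_frame("side");b=(235,130,315,230);i=cv2.resize(f["pixels"][b[1]:b[3],b[0]:b[2],::-1],None,fx=6,fy=6,interpolation=2)
z=r.get_obs()["tcp_pos"][2]-.0446+.017
for c,ra,z0,z1,col in(((.621,.157),.048,.0,.016,(255,0,255)),((.621,.157),.034,z,z+.072,(0,255,0))):
    q=((proj(f,cyl(c,ra,z0,z1))-[b[0],b[1]]+.5)*6).astype(int)
    for h in(q[:72],q[72:]): cv2.polylines(i,[h.reshape(-1,1,2)],True,col,1)
cv2.imwrite("pics/c6.png",i)
E
```

```text
[0.62024933 0.15518267 0.06189073]
```

View pics/c6.png

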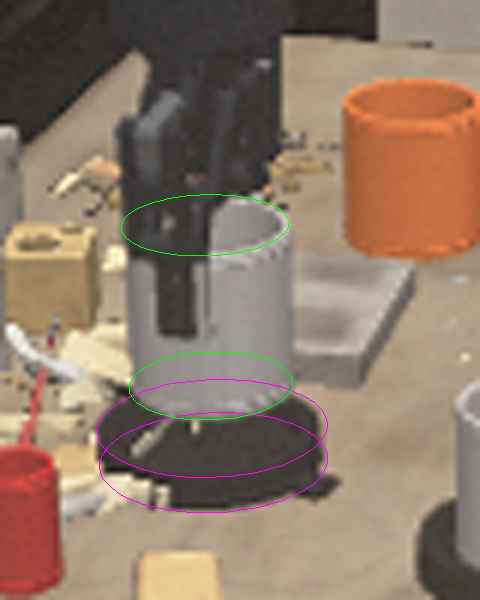

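>>> apply_moves([
  [0.001,0,0.03,0,0,0],
  [0.001,0,0.06,0,0,0],
  [0.001,0,0.09,0,0,0],
  [0.001,0,0.114,0,0,0],
  [0.001,0,0.117,0,0,0],
])

```text
clock: 27.5
tcp_pos: [0.6212, 0.1568, 0.0356]
orientation: [3.141, -0.001, -0.0]
contact_force: [-6.4, -3.3, 15.0]
grip_width: 0.0661
gripper_force: 58.4
```

Seated as expected (0.0446−0.009). Release, rise and retreat.

>>> apply_moves([
  [0,0,0,0,0,0],
  [0,0,0,0,0,0],
  [0,0,0,0,0,0],
  [0,0,-0.2,0,0,0],
  [0,0,-0.44,0,0,0],
], claw=1)

```text
clock: 28.12
tcp_pos: [0.6204, 0.1565, 0.1442]
orientation: [3.141, -0.001, -0.005]
contact_force: [0.4, 1.0, -0.5]
grip_width: 0.0855
gripper_force: 0.0
```

>>> apply_moves([
  [0.05,0.2,-0.2,0,0,0],
  [0.05,0.4,-0.3,0,0,0],
  [0.05,0.6,-0.4,0,0,0],
  [0.05,0.8,-0.4,0,0,0],
  [0.05,1,-0.4,0,0,0],
])

```text
clock: 28.75
tcp_pos: [0.6338, -0.0948, 0.2449]
orientation: [3.141, -0.001, 0.002]
contact_force: [1.3, -0.1, 0.9]
grip_width: 0.0855
gripper_force: 0.0
```

>>> apply_moves([
  [0,0.2,0,0,0,0],
  [0,0.4,0,0,0,0],
  [0,0.6,0,0,0,0],
  [0,0.8,0,0,0,0],
  [0,0.9,0,0,0,0],
])

```text
clock: 29.38
tcp_pos: [0.6326, -0.3219, 0.2438]
orientation: [3.14, -0.007, -0.001]
contact_force: [0.7, -0.6, 0.0]
grip_width: 0.0855
gripper_force: 0.0
```

```bash
python3 - <<'E'
from h import *
print(r.get_obs()["tcp_pos"])
B=(((.471,.0945),.037,.016,.050),((.471,.2197),.044,.029,.064),((.477,-.0755),.041,.02,.056),((.621,.157),.048,.034,.072))
ims=[]
for n,b in(("top",(265,150,395,240)),("side",(240,130,370,240))):
    f=r.grab_frame(n);i=cv2.resize(f["pixels"][b[1]:b[3],b[0]:b[2],::-1],None,fx=4.5,fy=4.5,interpolation=2)
    for c,rb,rf,h in B:
        for ra,z in((rb,.016),(rf,.008+h)):
            q=((proj(f,cyl(c,ra,z,z))-[b[0],b[1]]+.5)*4.5).astype(int)
            cv2.polylines(i,[q[72:].reshape(-1,1,2)],True,(255,0,255) if ra==rb else (0,255,0),1)
    ims.append(i)
im=np.vstack(ims);cv2.imwrite("pics/fin.png",cv2.resize(im,None,fx=.66,fy=.66,interpolation=cv2.INTER_AREA))
E
```

```text
[ 0.63258903 -0.32189576  0.24380317]
```

View pics/fin.png

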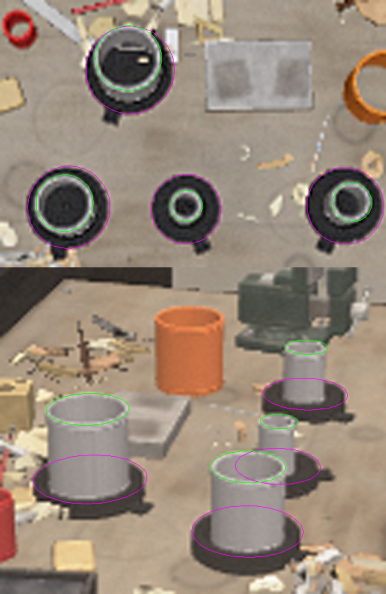

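```bash
python3 -c "
from bench import r
print(r.hand_in())"
```

```text
the job is handed in; nothing more can be done
None
```

I moved all four flasks to their matching bases. In the last pictures and force readings each one looks upright and fully seated, and the job is handed in at about 29 s of the 115 s. A pale speck shows inside the largest flask; its seating height matched, so I left it.

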